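# Power the counter scanner and show it the full solder tin

### The job

Take the charged battery pack out of its charging cradle, plug it fully home into the well in the top of the counter scanner and let go of it. Then heft the three identical closed solder tins to find by feel the heaviest, the only one with a full reel in it, leaving the other two standing upright on the counter and everything else where it is. Finish while still holding the heaviest tin: upright, still and up off the counter, level with the scanner's window and about 10 cm straight in front of it, as if to have it read.

Things in the scene. Friction and masses are not known exactly. Their poses are not given: they have to be found in the camera images.
- counter: the plywood counter that everything stands on, top at height 0
- scanner: upright counter scanner, screwed down: grey and black tower about 80 mm deep, 90 mm wide, 170 mm high on a 112 x 104 mm foot plate. Origin: centre of its underside; z up; its own -x is the direction that the window looks in (roughly towards the robot), y along its width
- scanner_window (a point): centre of the dark window on the scanner's front face, 90 mm above the counter; axes as the scanner's: the space in front of the window lies towards -x
- scanner_well (a point): centre of the mouth of the battery well in the flat top of the scanner, 170 mm above the counter; the well is a straight upright rectangular hole 28.5 mm (along the scanner's x) by 48.5 mm (along its y), 34 mm deep with a flat floor; axes as the scanner's
- cradle: black charging cradle, fixed: 80 x 96 x 30 mm with a lower 30 mm wide ledge, 18 mm high, along its -x side. Origin: centre of the underside of the 80 x 96 block. A rectangular pocket in the middle of its top, 14 mm deep, holds the pack upright with 2 mm of play each side
- pack: battery pack, grey upright block 26 (its x) x 46 (its y) x 70 mm, 0.11 kg, bottom 6 mm tapered in 2.5 mm a side; gripped at its ribbed top across the 26 mm. Origin: centre of its underside, z up. Starts in the cradle's pocket, underside 16 mm above the counter, axes nearly the cradle's. Fits the well with its y along the scanner's y, either way round; home, it stands 36 mm proud. No latch or spring
- tin_a: one of three outwardly identical closed tins of solder, steel with a blank paper band: 58 mm across, slip lid 60 mm across over the top 14 mm, 95 mm high; rigid. Origin: centre of its underside, z up its axis. A reel of solder is shut inside: in all 0.60 to 0.75 kg for the full one, 0.22 to 0.40 kg for the other two; which is full and which stands where differ each time
- tin_b: another of the three tins, the same in every way as tin_a on the outside
- tin_c: another of the three tins, the same in every way as tin_a on the outside
- tin_a_mid (a point): middle of tin_a, on its axis 47.5 mm above its underside
- tin_b_mid (a point): middle of tin_b, on its axis 47.5 mm above its underside
- tin_c_mid (a point): middle of tin_c, on its axis 47.5 mm above its underside
- coupling: open-ended grey plastic pipe coupling, 53 mm outside, 64 mm high, standing; it stands among the tins, its place there varies. A bystander, loose: leave it where it is. Origin at its underside
- end_cap: low grey plastic pipe end cap, 34 mm across, 24 mm high, lying mouth down among the tins. A bystander, loose: leave it where it is. Origin at its underside
- tape: roll of white sealing tape, 74 mm across, 19 mm high, lying flat. A bystander, loose: leave it where it is. Origin at its underside
- elbow: grey plastic pipe elbow, two 40 mm sockets at a right angle, about 80 x 80 x 40 mm, lying. A bystander, loose: leave it where it is. Origin at its underside
- screwdriver: screwdriver lying on the counter. A bystander, loose: leave it where it is. Origin at its underside
- calculator: flat black desk calculator, 135 x 85 x 19 mm. A bystander, loose: leave it where it is. Origin at its underside

How it is judged:
By the outcome, as a careful person would: the job done as asked, in the order asked, and still so for the second after the job is handed in, while the arm keeps its last pose, push and grip.
It also fails if it takes over 72 s, if anything falls off the work surface, if the arm or the gripper's body presses on something with over 40 N, if the wrist force passes 120 N, or if a joint passes its speed limit or range.

### The arm

A 6-joint arm with a two-finger parallel gripper is mounted at the origin on the work surface. World frame = base frame: x ahead of the robot, y to its left, z up, the work surface at z = 0. Lengths are in m, angles in degrees, forces in N, time in s.
With the tool pointing down it reaches from about 0.375 to 0.9 m from the base axis. Payload 3.1 kg.
Tool frame: the origin (TCP) lies on the centre line of the jaws, within the pads' length; the fingertips stand 8 mm ahead of it and the grasp point (between the pads) lies 11 mm behind it; z points along the fingers, y is the direction in which the jaws open and shut (so a half turn about z gives the same grasp; the last joint's range is limited). The gripper opens to 87 mm and grips with 3 to 60 N. Pads are 19 mm wide; open, the fingers measure 117 mm over their backs; the gripper's body (75 mm by 190 mm) begins 51 mm behind the grasp point.
Start: joints at [60.132, 30.224, 82.088, -0, 67.689, -10.227], TCP at [0.21, 0.589, 0.231] pointing down, gripper open.
Joint ranges: [-176.69, 176.69], [-43.24, 126.21], [12.49, 139.97], [-82, 262], [0, 151.66], [-163.58, 163.58]. Speed limits (degrees/s): [159.86, 159.86, 180, 180, 180, 180].

### API

Orientations are given as a 3x3 rotation matrix whose columns are the frame's x, y, z axes.
In Python, from rig import * gives the robot as it stands. The module is installed in compiled form; this text tells all that it offers.
- The arm moves only by the tool arm_command, never from a script. Its argument "commands" is a list of rows, each an object with "translation": the shift along the tool's x, y, z scaled (see below), a list of three; "dr": the turn, a rotation vector about the tool's x, y, z scaled (see below), a list of three; "jaw": the closure, from 0 (fully open) to 1 (shut). In form: [{"translation": [x, y, z], "dr": [ax, ay, az], "jaw": jaw}, ...]. A call has 1 to 12 rows; each row shifts and turns the commanded pose from where the row before left it, along the tool's axes as they then stand; what a row does not reach is not made up. The controller multiplies each number of a shift by 25 mm and each number of a turn by 6 degrees. A row lasts 1/12 s, in which the tool goes at most 41.7 mm and 7.16 degrees, less where a joint would pass 70% of its speed; a pose out of reach is approached as far as the arm can. A call with a number of a shift or a turn outside -1 to 1 is refused whole. A call with a gripper value outside its range is refused whole. The fingers move at their own pace and stop on an object; the grip force is fixed at half the most. Time passes only in rows, so rows that do not move let the fingers close. It gives the time, the measured TCP pose, the force and the opening at its end, in the units of the state.
- read_state(): the state, without advancing time (a new reading comes with each control period).
- capture(name): name is "side" or "top"; returns (picture, depth): 400x640x3 uint8, red, green, blue; 400x640 float32, m along the optical axis (not along the pixel's ray), 0 where there is no reading.
- camera_model(name): a dict with "intrinsics" (3x3 intrinsics, pixels), "pose" (4x4, takes a point from camera to world coordinates). Camera axes: x right, y down, z forward; pixel columns grow to the right and rows downward; lengths in m; the calibration is good to about 2 mm. A picture is of the moment at which its call begins. camera_model takes no time and is no camera call.
- hand_in(): hands the job in, once; it reports no verdict.
The state is a dict: "time_s": time; "joint_positions": joint angles; "qvel": joint speeds; "tau": joint torques, N m; "position": TCP position; "tcp_rot": TCP orientation; "force": force on the tool from outside, world axes, zero at the start; "moment": the same for the moment, N m; "opening": opening from 0.0 (shut) to 1.0 (fully open).
Only numpy, scipy, OpenCV 4.12 (cv2) and the standard library are available. Lean on these libraries where they do the work, as an engineer would, in place of code of your own. Each camera call takes 0.05 s, during which the arm holds its last target.

## Working session

There is one attempt and no reset: what is moved stays moved. The work goes in short steps, Python scripts to look and compute and a tool call to move; the robot and the scene stay as the last step left them, time stands still between calls to the robot, and variables do not carry over. Pictures are saved under pics/ and viewed, and the job is handed in when it is done.

Besides the shell and the picture viewer there is one more tool, called after "Emit:" in YAML: its name, and indented under it one key for each argument. arm_command: Moves the arm, as the interface text tells. Its arguments: {"type":"object","properties":{"commands":{"type":"array"}},"required":["commands"]}

```bash
mkdir -p pics; python3 - <<'E'
from rig import *
import cv2,numpy as np
for n in("side","top"):
    p,d=capture(n); np.savez(n+"0.npz",p=p,d=d); cv2.imwrite(f"pics/{n}0.png",p[:,:,::-1])
    print(n,camera_model(n))
s=read_state();print({k:np.round(v,3) for k,v in s.items()})
E
```

```text
side {'intrinsics': array([[384.89122909,   0.        , 321.18737663],
       [  0.        , 384.89122909, 196.49402156],
       [  0.        ,   0.        ,   1.        ]]), 'pose': array([[-0.99990651,  0.00318375,  0.01329808,  0.51511708],
       [-0.00743557,  0.68956544, -0.72418521,  0.78105125],
       [-0.01147552, -0.72421638, -0.6894773 ,  0.85649935],
       [ 0.        ,  0.        ,  0.        ,  1.        ]])}
top {'intrinsics': array([[379.85546141,   0.        , 316.45752725],
       [  0.        , 379.85546141, 203.20362118],
       [  0.        ,   0.        ,   1.        ]]), 'pose': array([[ 0.02763943, -0.99747837,  0.06536787,  0.47447815],
       [-0.99960463, -0.02791756, -0.00334504,  0.00711663],
       [ 0.00516151, -0.06524957, -0.99785563,  0.98711083],
       [ 0.        ,  0.        ,  0.        ,  1.        ]])}
{'time_s': np.float64(0.1), 'joint_positions': array([ 6.0131e+01,  3.0275e+01,  8.2149e+01, -1.0000e-03,  6.7688e+01,
       -1.0227e+01]), 'qvel': array([ 0.032, -0.059, -0.157,  0.053,  0.018, -0.05 ]), 'tau': array([-1.0000e-03, -4.4099e+01, -1.7715e+01,  6.3000e-02,  5.3000e-02,
       -0.0000e+00]), 'position': array([0.21 , 0.588, 0.23 ]), 'tcp_rot': array([[-0.942,  0.336, -0.001],
       [ 0.336,  0.942, -0.002],
       [ 0.   , -0.002, -1.   ]]), 'force': array([-0.423, -0.659,  0.273]), 'moment': array([-0.036, -0.037,  0.055]), 'opening': np.float64(0.996)}
```

View pics/side0.png

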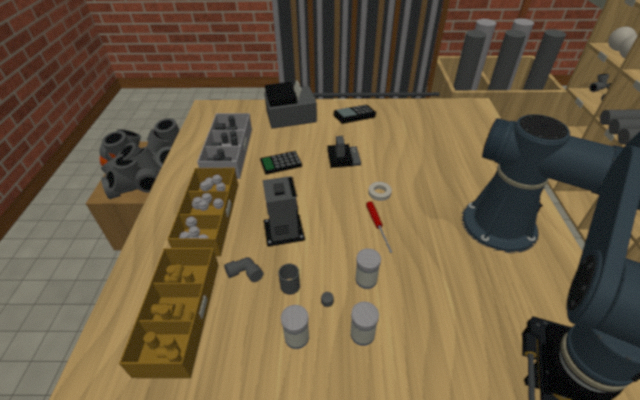

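View pics/top0.png

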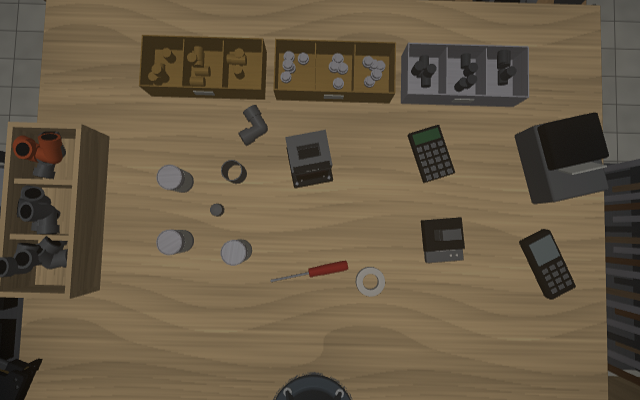

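Both views show the scanner, the cradle with the pack in it (top view, about 443,238), and three tins at about (173,180), (173,242) and (236,252). I'll zoom in and use the depth.

```bash
cat > h.py <<'E'
import numpy as np,cv2
from rig import *
def cloud(n,d):
    m=camera_model(n);K=m["intrinsics"];T=m["pose"]
    v,u=np.mgrid[0:400,0:640]
    c=np.stack([(u-K[0,2])*d/K[0,0],(v-K[1,2])*d/K[1,1],d],-1)
    return c@T[:3,:3].T+T[:3,3]
def ray(n,u,v,z):
    m=camera_model(n);K=m["intrinsics"];T=m["pose"]
    r=T[:3,:3]@np.array([(u-K[0,2])/K[0,0],(v-K[1,2])/K[1,1],1]);o=T[:3,3]
    return (o+r*(z-o[2])/r[2])
def proj(n,P):
    m=camera_model(n);K=m["intrinsics"];T=m["pose"]
    c=T[:3,:3].T@(np.array(P)-T[:3,3]);q=K@c;return q[:2]/q[2]
E
python3 - <<'E'
from h import *
p=np.load("top0.npz")["p"][:,:,::-1];d=np.load("top0.npz")["d"]
a=cv2.resize(p[120:195,275:345],None,fx=8,fy=8,interpolation=cv2.INTER_CUBIC)
b=cv2.resize(p[205:275,410:475],None,fx=8,fy=8,interpolation=cv2.INTER_CUBIC)
H=600;im=np.zeros((H,560+240,3),np.uint8)
cv2.imwrite("pics/z1.png",np.clip(a*1.6,0,255).astype(np.uint8));cv2.imwrite("pics/z2.png",np.clip(b*1.6,0,255).astype(np.uint8))
ps=np.load("side0.npz")["p"][:,:,::-1]
a=cv2.resize(ps[130:250,250:375],None,fx=4.8,fy=4.8,interpolation=cv2.INTER_CUBIC)
cv2.imwrite("pics/z3.png",np.clip(a*1.4,0,255).astype(np.uint8))
for n in("top","side"):
    w=cloud(n,np.load(n+"0.npz")["d"])
    reg=(w[...,2]>0.012)&(abs(w[...,1])<0.55)&(w[...,0]>.3)&(w[...,0]<.8)&(w[...,2]<.25)
    k,l,st,ce=cv2.connectedComponentsWithStats(reg.astype(np.uint8))
    for i in range(1,k):
        if st[i,4]>30:
            q=w[l==i];zt=np.percentile(q[:,2],95);t=q[q[:,2]>zt-.006]
            r=cv2.minAreaRect((t[:,:2]*1000).astype(np.float32))
            print(n,st[i],"ztop %.3f"%zt,np.round(r[0],1),np.round(r[1],1),round(r[2],1),np.round(np.median(t[:,:2],0),4))
E
```

```text
top [239 105  29  42 646] ztop 0.041 [734.1 179.1] [43.2 97.5] 78.2 [0.7454 0.1817]
top [ 516  121   44   75 2224] ztop 0.127 [ 682.8 -533.8] [ 32.3 110.1] 90.0 [ 0.6946 -0.5385]
top [ 408  125   47   58 1567] ztop 0.019 [ 676.  -289.9] [133.7  84.7] 19.1 [ 0.6765 -0.2898]
top [ 285  130   48   52 1847] ztop 0.171 [640.2  24.9] [83.3 90. ] 12.3 [0.6384 0.0249]
top [221 160  25  24 277] ztop 0.064 [610.2 214.8] [50.9 51.1] 20.9 [0.6116 0.2143]
top [156 165  37  28 750] ztop 0.095 [585.4 354.8] [57.7 60. ] 1.6 [0.5854 0.3545]
top [210 204  13  13 130] ztop 0.024 [514.6 259.4] [28.1 30.5] 2.1 [0.5138 0.2586]
top [ 422  217   43   46 1686] ztop 0.084 [ 468.1 -318.6] [26.1 46.6] 2.5 [ 0.4675 -0.3181]
top [156 230  37  26 751] ztop 0.094 [431.4 346.3] [58.2 59.9] 1.6 [0.4321 0.3468]
top [519 233  22  41 536] ztop 0.050 [ 438.2 -530. ] [39.5 73.9] 89.7 [ 0.4453 -0.5372]
top [221 240  31  26 633] ztop 0.095 [412.3 195.1] [58.2 58.4] 1.6 [0.4125 0.1957]
top [272 261  76  21 449] ztop 0.025 [371.9 -30. ] [20.9 98.8] 12.1 [ 0.3723 -0.0298]
top [356 267  29  30 478] ztop 0.019 [ 343.6 -136.9] [7
[... 470 characters left out ...]
.6378 0.032 ]
side [369 182  23  17 234] ztop 0.020 [ 342.4 -134.9] [72.4 72.8] 55.5 [ 0.3426 -0.1321]
side [366 201  26  52 266] ztop 0.025 [371.8 -27.4] [ 23.4 100.7] 10.9 [ 0.3715 -0.0246]
side [356 248  25  39 791] ztop 0.094 [411.8 198.6] [60.7 56.7] 85.2 [0.4116 0.2001]
side [224 257  40  25 574] ztop 0.041 [733.5 183.6] [42.1 94.5] 80.4 [0.718  0.1866]
side [279 263  22  29 493] ztop 0.063 [608.6 217.3] [49.8 52.3] 4.2 [0.6077 0.2203]
side [321 292  13  13 132] ztop 0.024 [513.6 262.5] [30.4 29.9] 11.4 [0.5142 0.2636]
side [351 302  28  42 970] ztop 0.094 [431.7 349.4] [59.6 57. ] 85.8 [0.4316 0.3502]
side [281 305  29  42 967] ztop 0.094 [585.  357.7] [58.7 59.4] 13.4 [0.5848 0.3581]
```

View pics/z1.png

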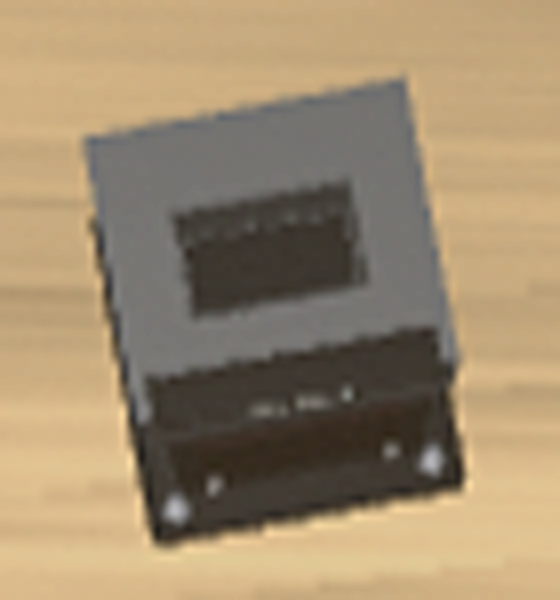

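View pics/z2.png

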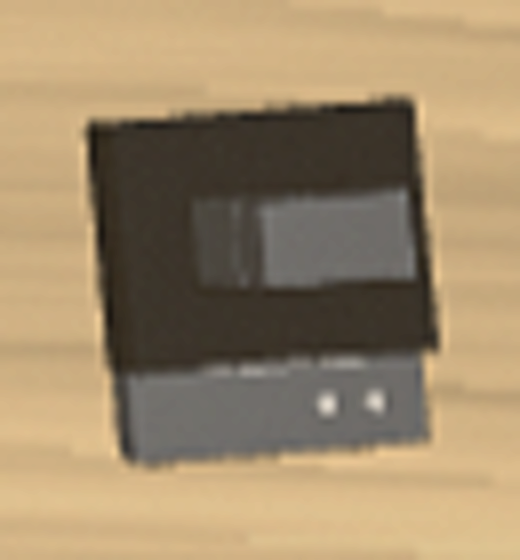

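View pics/z3.png

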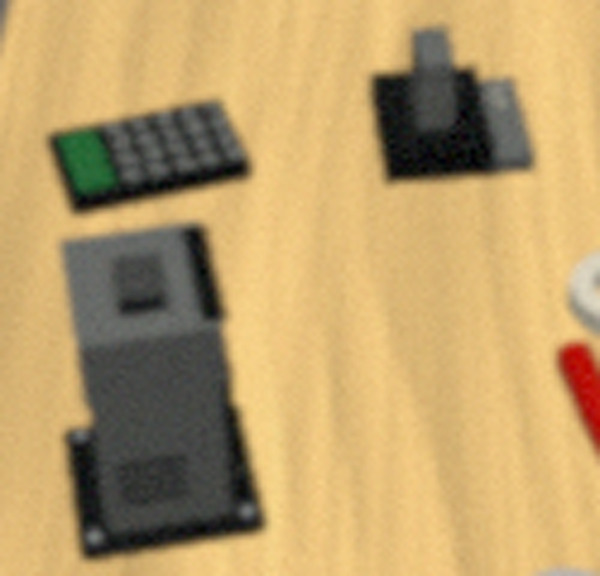

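```bash
cat > m.py <<'E'
from h import *
def fitq(n,pts,z):
    P=np.array([ray(n,*q,z)[:2] for q in pts])*1000
    c=P.mean(0);e=[P[(i+1)%4]-P[i] for i in range(4)]
    print(n,"c",c.round(1),"sides",[round(np.linalg.norm(x),1) for x in e],"ang",[round(np.degrees(np.arctan2(x[1],x[0])),1) for x in e])
E
python3 - <<'E'
from m import *
f=lambda L,s,u0,v0:[((x+.5)/s-.5+u0,(y+.5)/s-.5+v0) for x,y in L]
print("well");fitq("top",f([(172,213),(352,180),(369,282),(193,320)],8,275,120),.170)
print("scan top");fitq("top",f([(84,138),(404,76),(460,370),(145,425)],8,275,120),.170)
print("pack");fitq("top",f([(260,204),(405,188),(416,277),(270,288)],8,410,205),.086)
print("cradle");fitq("top",f([(88,122),(411,98),(437,348),(112,372)],8,410,205),.030)
print("well side");fitq("side",f([(113,258),(160,252),(168,305),(120,314)],4.8,250,130),.170)
print("scan side");fitq("side",f([(62,242),(203,226),(224,318),(80,346)],4.8,250,130),.170)
# depth-based tower/pack top
d=np.load("top0.npz")["d"];w=cloud("top",d)
for nm,(r,c),z in(("pack",(slice(205,275),slice(410,475)),.086),("scan",(slice(120,195),slice(275,345)),.170)):
    q=w[r,c];m=abs(q[...,2]-z)<.012
    t=q[m];print(nm,m.sum(),cv2.minAreaRect((t[:,:2]*1000).astype(np.float32)),np.median(t[:,2]))
q=w[120:195,275:345];z=q[...,2];hole=((z<.16)).astype(np.uint8)
k,l,st,ce=cv2.connectedComponentsWithStats(hole,connectivity=4);print(st[:6])
# fixed plane radial: hole pixel centroid of mouth
print(np.round(np.percentile(z[22:40,22:45],[1,50,99]),3))
E
```

```text
well
top c [642.   24.8] sides [np.float64(49.8), np.float64(28.4), np.float64(48.9), np.float64(30.0)] ang [np.float64(-77.8), np.float64(-169.1), np.float64(103.9), np.float64(12.8)]
scan top
top c [641.2  24.3] sides [np.float64(88.9), np.float64(82.3), np.float64(86.7), np.float64(80.6)] ang [np.float64(-77.2), np.float64(-167.9), np.float64(101.6), np.float64(13.7)]
pack
top c [ 468.3 -318.4] sides [np.float64(43.4), np.float64(26.4), np.float64(43.5), np.float64(24.9)] ang [np.float64(-82.2), np.float64(-172.7), np.float64(95.9), np.float64(7.2)]
cradle
top c [ 468.7 -314.8] sides [np.float64(102.5), np.float64(78.7), np.float64(102.6), np.float64(78.6)] ang [np.float64(-84.2), np.float64(-173.9), np.float64(95.8), np.float64(6.1)]
well side
side c [640.9  28. ] sides [np.float64(26.4), np.float64(44.3), np.float64(26.5), np.float64(46.5)] ang [np.float64(-169.3), np.float64(100.2), np.float64(15.4), np.float64(-79.7)]
scan side
side c [639.8  27.8] sides [np.float64(80.2), np.float64(78.0), np.float64(78.6), np.float64(86.5)] ang [np.float64(-170.4), np.float64(101.9), np.float64(15.7), np.float64(-76.9)]
pack 228 ((468.1027526855469, -318.63665771484375), (26.167030334472656, 46.6306266784668), 1.7707805633544922) 0.08392074146197392
scan 1285 ((640.2391967773438, 24.901470184326172), (83.33399963378906, 89.953125), 12.312755584716797) 0.16877939652744256
[[   0    1   69   66 1300]
 [   0    0   70   75 3680]
 [  42   22    1    1    1]
 [  22   24   24   16  269]]
[0.132 0.138 0.172]
```

Emit:
arm_command:
  commands:
    - {"translation": [0,0,0],"dr": [0,0,1],"jaw": 0}
    - {"translation": [0,0,0],"dr": [0,0,1],"jaw": 0}
    - {"translation": [0,0,0],"dr": [0,0,1],"jaw": 0}
    - {"translation": [0,0,0],"dr": [0,0,1],"jaw": 0}
    - {"translation": [0,0,0],"dr": [0,0,1],"jaw": 0}
    - {"translation": [0,0,0],"dr": [0,0,1],"jaw": 0}
    - {"translation": [0,0,0],"dr": [0,0,1],"jaw": 0}
    - {"translation": [0,0,0],"dr": [0,0,1],"jaw": 0}
    - {"translation": [0,0,0],"dr": [0,0,1],"jaw": 0}
    - {"translation": [0,0,0],"dr": [0,0,1],"jaw": 0}
    - {"translation": [0,0,0],"dr": [0,0,0.9],"jaw": 0}

```text
time_s: 1.02
position: [0.2098, 0.5882, 0.23]
tcp_rot: [[-0.081, 0.997, -0.001], [0.997, 0.081, -0.001], [-0.001, -0.001, -1.0]]
force: [0.1, 0.0, -0.7]
opening: 0.999
```

Emit:
arm_command:
  commands:
    - {"translation": [-0.5,0.3,0],"dr": [0,0,0],"jaw": 0}
    - {"translation": [-1,0.7,0],"dr": [0,0,0],"jaw": 0}
    - {"translation": [-1,0.7,0],"dr": [0,0,0],"jaw": 0}
    - {"translation": [-1,0.7,0],"dr": [0,0,0],"jaw": 0}
    - {"translation": [-1,0.7,0],"dr": [0,0,0],"jaw": 0}
    - {"translation": [-1,0.7,0],"dr": [0,0,0],"jaw": 0}
    - {"translation": [-1,0.7,0],"dr": [0,0,0],"jaw": 0}
    - {"translation": [-1,0.7,0],"dr": [0,0,0],"jaw": 0}
    - {"translation": [-1,0.7,0],"dr": [0,0,0],"jaw": 0}
    - {"translation": [-1,0.7,0],"dr": [0,0,0],"jaw": 0}
    - {"translation": [-1,0.7,0],"dr": [0,0,0],"jaw": 0}
    - {"translation": [-1,0.7,0],"dr": [0,0,0],"jaw": 0}

```text
time_s: 2.02
position: [0.4346, 0.3171, 0.2303]
tcp_rot: [[-0.089, 0.996, -0.001], [0.996, 0.089, -0.001], [-0.001, -0.001, -1.0]]
force: [0.2, 0.6, -0.1]
opening: 1.001
```

Emit:
arm_command:
  commands:
    - {"translation": [-1,0.3,0],"dr": [0,0,0],"jaw": 0}
    - {"translation": [-1,0.2,0],"dr": [0,0,0],"jaw": 0}
    - {"translation": [-1,0,0],"dr": [0,0,0],"jaw": 0}
    - {"translation": [-1,0,0],"dr": [0,0,0],"jaw": 0}
    - {"translation": [-1,0,0],"dr": [0,0,0],"jaw": 0}
    - {"translation": [-1,0,0],"dr": [0,0,0],"jaw": 0}
    - {"translation": [-1,0,0],"dr": [0,0,0],"jaw": 0}
    - {"translation": [-1,0,0],"dr": [0,0,0],"jaw": 0}
    - {"translation": [-1,0,0],"dr": [0,0,0],"jaw": 0}
    - {"translation": [-1,0,0],"dr": [0,0,0],"jaw": 0}
    - {"translation": [-1,0,0],"dr": [0,0,0],"jaw": 0}
    - {"translation": [-1,0,0],"dr": [0,0,0],"jaw": 0}

```text
time_s: 3.02
position: [0.4716, 0.0198, 0.2304]
tcp_rot: [[-0.089, 0.996, -0.001], [0.996, 0.089, -0.0], [-0.0, -0.001, -1.0]]
force: [0.5, -0.4, 1.0]
opening: 0.997
```

Emit:
arm_command:
  commands:
    - {"translation": [-1,-0.1,0],"dr": [0,0,0],"jaw": 0}
    - {"translation": [-1,-0.1,0],"dr": [0,0,0],"jaw": 0}
    - {"translation": [-1,-0.1,0.2],"dr": [0,0,0],"jaw": 0}
    - {"translation": [-1,-0.1,0.2],"dr": [0,0,0],"jaw": 0}
    - {"translation": [-1,-0.1,0.2],"dr": [0,0,0],"jaw": 0}
    - {"translation": [-1,-0.1,0.3],"dr": [0,0,0],"jaw": 0}
    - {"translation": [-1,-0.1,0.3],"dr": [0,0,0],"jaw": 0}
    - {"translation": [-1,-0.1,0.3],"dr": [0,0,0],"jaw": 0}
    - {"translation": [-1,-0.1,0.3],"dr": [0,0,0],"jaw": 0}
    - {"translation": [-1,-0.1,0.3],"dr": [0,0,0],"jaw": 0}
    - {"translation": [-1,-0.1,0.3],"dr": [0,0,0],"jaw": 0}
    - {"translation": [-1,-0.1,0.3],"dr": [0,0,0],"jaw": 0}

```text
time_s: 4.02
position: [0.4672, -0.2813, 0.1625]
tcp_rot: [[-0.089, 0.996, -0.001], [0.996, 0.089, 0.0], [0.0, -0.001, -1.0]]
force: [1.4, 1.2, 0.4]
opening: 0.997
```

Emit:
arm_command:
  commands:
    - {"translation": [-0.7,-0.1,0.2],"dr": [0,0,0],"jaw": 0}
    - {"translation": [-0.5,0,0],"dr": [0,0,0],"jaw": 0}
    - {"translation": [0,0,0],"dr": [0,0,0],"jaw": 0}
    - {"translation": [0,0,0],"dr": [0,0,0],"jaw": 0}

```text
time_s: 4.35
position: [0.4681, -0.31, 0.1581]
tcp_rot: [[-0.086, 0.996, -0.0], [0.996, 0.086, 0.001], [0.001, -0.0, -1.0]]
force: [-0.6, -0.2, -0.8]
opening: 0.998
```

```bash
python3 - <<'E'
from h import *
for n in("top","side"):
    p,d=capture(n);np.savez(n+"1.npz",p=p,d=d)
    c=p[170:300,380:520] if n=="top" else p[60:190,270:410]
    cv2.imwrite(f"pics/{n}1.png",np.clip(cv2.resize(c[:,:,::-1],None,fx=4,fy=4)*1.4,0,255).astype(np.uint8))
print(read_state()["position"])
E
```

```text
[ 0.46829618 -0.30864836  0.1582922 ]
```

View pics/side1.png

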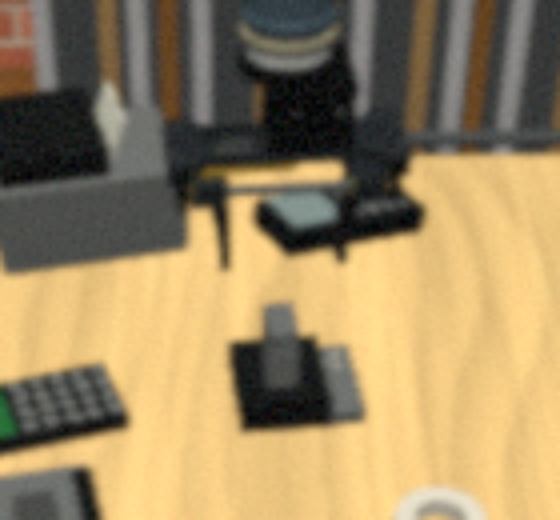

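View pics/top1.png

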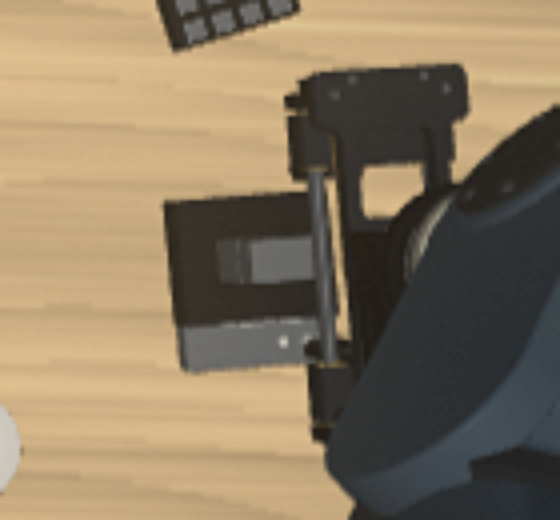

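```bash
python3 - <<'E'
from h import *
for P in ([.4685,-.309,.150],[.4685,-.2995,.150]): print(proj("side",P))
print(ray("side",340.3,125.1,.150))
print("pack bottom/ top in side", proj("side",[.4675,-.317,.086]),proj("side",[.4675,-.317+.023,.086]))
E
```

```text
[340.13950608 124.04893482]
[340.2208276  125.64306015]
[ 0.46814728 -0.30272119  0.15      ]
pack bottom/ top in side [339.94685919 138.62929778] [340.1352566  142.55595812]
```

Emit:
arm_command:
  commands:
    - {"translation": [-0.32,-0.05,0.3],"dr": [0,0,0],"jaw": 0}
    - {"translation": [0,0,0.5],"dr": [0,0,0],"jaw": 0}
    - {"translation": [0,0,0.6],"dr": [0,0,0],"jaw": 0}
    - {"translation": [0,0,0.6],"dr": [0,0,0],"jaw": 0}
    - {"translation": [0,0,0.6],"dr": [0,0,0],"jaw": 0}
    - {"translation": [0,0,0.6],"dr": [0,0,0],"jaw": 0}
    - {"translation": [0,0,0.5],"dr": [0,0,0],"jaw": 0}
    - {"translation": [0,0,0.1],"dr": [0,0,0],"jaw": 0}
    - {"translation": [0,0,0],"dr": [0,0,0],"jaw": 0}
    - {"translation": [0,0,0],"dr": [0,0,0],"jaw": 0}

```text
time_s: 5.28
position: [0.4684, -0.3178, 0.0633]
tcp_rot: [[-0.087, 0.996, 0.0], [0.996, 0.087, -0.0], [-0.0, 0.0, -1.0]]
force: [0.7, -0.1, -0.7]
opening: 1.006
```

Emit:
arm_command:
  commands:
    - {"translation": [0,0,0],"dr": [0,0,0],"jaw": 0.6}
    - {"translation": [0,0,0],"dr": [0,0,0],"jaw": 1}
    - {"translation": [0,0,0],"dr": [0,0,0],"jaw": 1}
    - {"translation": [0,0,0],"dr": [0,0,0],"jaw": 1}
    - {"translation": [0,0,0],"dr": [0,0,0],"jaw": 1}
    - {"translation": [0,0,0],"dr": [0,0,0],"jaw": 1}
    - {"translation": [0,0,0],"dr": [0,0,0],"jaw": 1}
    - {"translation": [0,0,0],"dr": [0,0,0],"jaw": 1}

```text
time_s: 5.95
position: [0.4681, -0.318, 0.0631]
tcp_rot: [[-0.086, 0.996, -0.0], [0.996, 0.086, -0.0], [-0.0, -0.0, -1.0]]
force: [0.3, -0.8, -0.4]
opening: 0.48
```

Emit:
arm_command:
  commands:
    - {"translation": [0,0,0],"dr": [0,0,0],"jaw": 1}
    - {"translation": [0,0,0],"dr": [0,0,0],"jaw": 1}
    - {"translation": [0,0,0],"dr": [0,0,0],"jaw": 1}
    - {"translation": [0,0,0],"dr": [0,0,0],"jaw": 1}
    - {"translation": [0,0,0],"dr": [0,0,0],"jaw": 1}
    - {"translation": [0,0,0],"dr": [0,0,0],"jaw": 1}

```text
time_s: 6.45
position: [0.4681, -0.3179, 0.063]
tcp_rot: [[-0.086, 0.996, -0.0], [0.996, 0.086, 0.0], [0.0, -0.0, -1.0]]
force: [-0.4, 0.4, -0.6]
opening: 0.297
```

Emit:
arm_command:
  commands:
    - {"translation": [0,0,-0.3],"dr": [0,0,0],"jaw": 1}
    - {"translation": [0,0,-0.5],"dr": [0,0,0],"jaw": 1}
    - {"translation": [0,0,-0.7],"dr": [0,0,0],"jaw": 1}
    - {"translation": [0,0,-0.8],"dr": [0,0,0],"jaw": 1}
    - {"translation": [0,0,-0.8],"dr": [0,0,0],"jaw": 1}
    - {"translation": [0,0,-0.8],"dr": [0,0,0],"jaw": 1}
    - {"translation": [0,0,-0.8],"dr": [0,0,0],"jaw": 1}
    - {"translation": [0,0,-0.8],"dr": [0,0,0],"jaw": 1}
    - {"translation": [0,0,-0.8],"dr": [0,0,0],"jaw": 1}
    - {"translation": [0,0,-0.8],"dr": [0,0,0],"jaw": 1}
    - {"translation": [0,0,-0.4],"dr": [0,0,0],"jaw": 1}
    - {"translation": [0,0,0],"dr": [0,0,0],"jaw": 1}

```text
time_s: 7.45
position: [0.4692, -0.3189, 0.2534]
tcp_rot: [[-0.087, 0.996, 0.004], [0.996, 0.087, -0.004], [-0.004, 0.004, -1.0]]
force: [-0.3, 0.2, -1.4]
opening: 0.297
```

Emit:
arm_command:
  commands:
    - {"translation": [0.5,0.3,0],"dr": [0,0,0],"jaw": 1}
    - {"translation": [0.9,0.6,0],"dr": [0,0,0],"jaw": 1}
    - {"translation": [1,0.6,0],"dr": [0,0,0],"jaw": 1}
    - {"translation": [1,0.6,0],"dr": [0,0,0],"jaw": 1}
    - {"translation": [1,0.6,0],"dr": [0,0,0],"jaw": 1}
    - {"translation": [1,0.6,0],"dr": [0,0,0],"jaw": 1}
    - {"translation": [1,0.6,0],"dr": [0,0,0],"jaw": 1}
    - {"translation": [1,0.6,0],"dr": [0,0,0],"jaw": 1}
    - {"translation": [1,0.6,0],"dr": [0,0,0],"jaw": 1}
    - {"translation": [1,0.6,0],"dr": [0,0,0],"jaw": 1}
    - {"translation": [1,0.6,0],"dr": [0,0,0],"jaw": 1}
    - {"translation": [1,0.6,0],"dr": [0,0,0],"jaw": 1}

```text
time_s: 8.45
position: [0.6144, -0.0163, 0.2483]
tcp_rot: [[-0.087, 0.996, -0.004], [0.996, 0.087, 0.001], [0.002, -0.004, -1.0]]
force: [0.1, -0.6, -0.5]
opening: 0.298
```

Emit:
arm_command:
  commands:
    - {"translation": [0.9,0.6,0],"dr": [0,0,0],"jaw": 1}
    - {"translation": [0.5,0.3,0],"dr": [0,0,0],"jaw": 1}
    - {"translation": [0,0,0],"dr": [0,0,-0.6],"jaw": 1}
    - {"translation": [0,0,0],"dr": [0,0,-0.6],"jaw": 1}
    - {"translation": [0,0,0],"dr": [0,0,0],"jaw": 1}
    - {"translation": [0,0,0],"dr": [0,0,0],"jaw": 1}

```text
time_s: 8.95
position: [0.6338, 0.018, 0.2492]
tcp_rot: [[-0.209, 0.978, -0.003], [0.978, 0.209, 0.0], [0.001, -0.003, -1.0]]
force: [0.2, 0.2, -1.8]
opening: 0.299
```

Emit:
arm_command:
  commands:
    - {"translation": [0.23,0.36,0.4],"dr": [0,0,0],"jaw": 1}
    - {"translation": [0,0,0.4],"dr": [0,0,0],"jaw": 1}
    - {"translation": [0,0,0],"dr": [0,0,0],"jaw": 1}
    - {"translation": [0,0,0],"dr": [0,0,0],"jaw": 1}
    - {"translation": [0,0,0],"dr": [0,0,0],"jaw": 1}

```text
time_s: 9.37
position: [0.6421, 0.0251, 0.23]
tcp_rot: [[-0.21, 0.978, -0.001], [0.978, 0.21, 0.0], [0.0, -0.001, -1.0]]
force: [0.6, 0.1, -1.8]
opening: 0.295
```

```bash
python3 - <<'E'
from h import *
for n in("top","side"):
    p,d=capture(n);np.savez(n+"2.npz",p=p,d=d)
    c=p[90:200,250:370] if n=="top" else p[130:250,230:350]
    cv2.imwrite(f"pics/{n}2.png",np.clip(cv2.resize(c[:,:,::-1],None,fx=5,fy=5,interpolation=cv2.INTER_CUBIC)*1.6,0,255).astype(np.uint8))
print(read_state()["position"])
E
```

```text
[0.64249796 0.02500222 0.23076801]
```

View pics/side2.png

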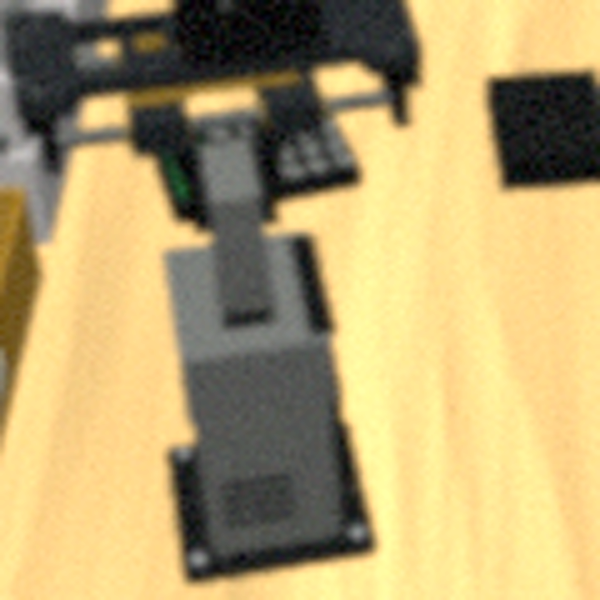

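View pics/top2.png

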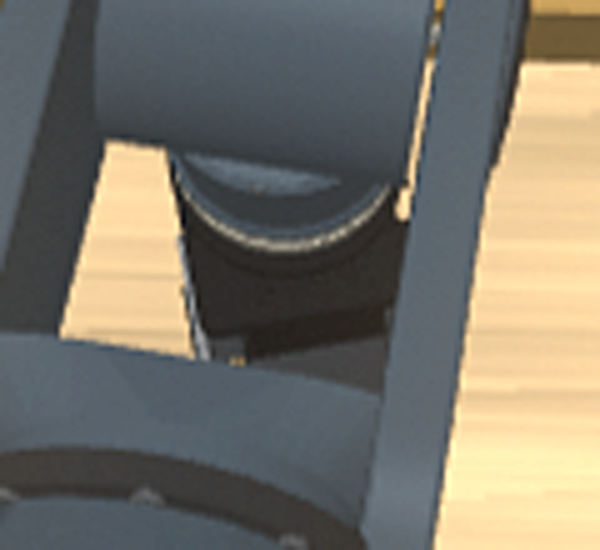

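```bash
python3 - <<'E'
from h import *
p=np.load("side2.npz")["p"]
c=p[175:200,265:295][:,:,::-1]
cv2.imwrite("pics/s2z.png",np.clip(cv2.resize(c,None,fx=20,fy=20,interpolation=cv2.INTER_CUBIC)*2.2,0,255).astype(np.uint8))
E
```

```text
(no output)
```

View pics/s2z.png

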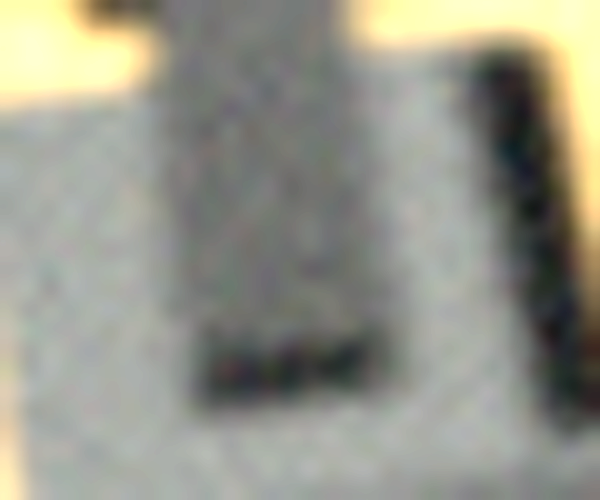

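```bash
python3 - <<'E'
from h import *
# pack bottom z: tcp .2308-.047
a=ray("side",278.7,191.3,.2305-.047);b=ray("side",279.1,194.1,.170)
d=(b-a)[:2]*1000;print(a,b,d)
# near edge half lengths: pack 23-2.5 , well 24.25
x=np.array([.978,.21]);y=np.array([-.21,.978]);print("well-pack centre: x",d@x,"y",d@y-(24.25-20.5))
E
```

```text
[0.6377589  0.05425406 0.1835    ] [0.63823272 0.05042973 0.17      ] [ 0.47381964 -3.82432086]
well-pack centre: x -0.33971176964035615 y -7.589687923752667
```

```bash
python3 - <<'E'
from h import *
x=np.array([.978,.21]);y=np.array([-.21,.978])
w=cloud("side",np.load("side2.npz")["d"]);w0=cloud("side",np.load("side0.npz")["d"])
o=np.array([.6405,.028])
for v in range(176,200):
    q=w[v,274:284];q0=w0[v,274:284]
    u=5
    print(v,"now: y %.1f z %.1f"%((q[u,:2]-o)@y*1000,q[u,2]*1000),"  before: y %.1f z %.1f"%((q0[u,:2]-o)@y*1000,q0[u,2]*1000))
v=186;print([("%.1f"%((w[v,u,:2]-o)@x*1000),"%.0f"%(w[v,u,2]*1000)) for u in range(268,290)])
v=186;print([("%.1f"%((w0[v,u,:2]-o)@x*1000),"%.0f"%(w0[v,u,2]*1000)) for u in range(268,290)])
E
```

```text
176 now: y 19.8 z 228.9   before: y -252.9 z -1.5
177 now: y 17.8 z 224.0   before: y -249.2 z -2.8
178 now: y 20.8 z 223.2   before: y -43.5 z 168.4
179 now: y 18.0 z 217.6   before: y -38.9 z 168.7
180 now: y 18.9 z 215.0   before: y -34.8 z 168.7
181 now: y 19.1 z 211.9   before: y -31.9 z 167.7
182 now: y 18.4 z 207.9   before: y -24.4 z 170.6
183 now: y 20.7 z 206.6   before: y -24.9 z 166.6
184 now: y 18.1 z 201.0   before: y -25.1 z 162.9
185 now: y 18.9 z 198.3   before: y -24.1 z 160.2
186 now: y 20.0 z 195.8   before: y -26.3 z 154.7
187 now: y 18.5 z 191.1   before: y -24.8 z 152.4
188 now: y 20.1 z 189.2   before: y -28.1 z 145.8
189 now: y -21.9 z 147.8   before: y -27.0 z 143.2
190 now: y -25.1 z 141.2   before: y -25.8 z 140.6
191 now: y -27.9 z 135.0   before: y -27.3 z 135.5
192 now: y -23.0 z 135.8   before: y -24.9 z 134.0
193 now: y -20.5 z 134.4   before: y -14.3 z 140.1
194 now: y -16.1 z 134.7   before: y -17.8 z 133.1
195 now: y 27.0 z 171.2   before: y 24.3 z 168.6
196 now: y 27.7 z 168.3   before: y 29.5 z 169.9
197 now: y 32.2 z 168.9   before: y 31.7 z 168
[... 157 characters left out ...]
.7', '170'), ('17.0', '167'), ('14.1', '159'), ('12.8', '197'), ('10.3', '197'), ('7.8', '197'), ('5.3', '197'), ('2.8', '197'), ('0.2', '196'), ('-2.2', '198'), ('-4.9', '194'), ('-7.5', '194'), ('-10.1', '193'), ('-12.6', '193'), ('-16.9', '169'), ('-19.6', '169'), ('-22.4', '167'), ('-24.8', '168'), ('-27.6', '167')]
[('27.5', '168'), ('24.9', '168'), ('22.3', '167'), ('19.7', '169'), ('17.0', '165'), ('14.1', '159'), ('11.4', '156'), ('8.8', '157'), ('6.1', '156'), ('3.4', '156'), ('0.7', '156'), ('-2.0', '155'), ('-4.7', '155'), ('-7.4', '153'), ('-10.2', '152'), ('-12.8', '154'), ('-14.4', '168'), ('-16.9', '169'), ('-19.7', '167'), ('-22.1', '170'), ('-24.7', '170'), ('-27.4', '169')]
```

Emit:
arm_command:
  commands:
    - {"translation": [0.1,0,0],"dr": [0,0,0],"jaw": 1}
    - {"translation": [0,0,0.3],"dr": [0,0,0],"jaw": 1}
    - {"translation": [0,0,0.3],"dr": [0,0,0],"jaw": 1}
    - {"translation": [0,0,0.15],"dr": [0,0,0],"jaw": 1}
    - {"translation": [0,0,0],"dr": [0,0,0],"jaw": 1}

```text
time_s: 9.88
position: [0.6407, 0.0278, 0.21]
tcp_rot: [[-0.211, 0.978, -0.003], [0.978, 0.211, 0.0], [0.001, -0.003, -1.0]]
force: [-0.5, 0.1, -1.1]
opening: 0.294
```

```bash
python3 - <<'E'
from h import *
x=np.array([.978,.21]);y=np.array([-.21,.978])
p,dd=capture("side");w=cloud("side",dd)
o=np.array([.6405,.028]);s=read_state();print(s["position"],s["force"])
for v in range(183,200):
    q=w[v,275:284]
    print(v,"y",((q[:,:2]-o)@y*1000).round(0).astype(int),"z",(q[:,2]*1000).round(0).astype(int))
cv2.imwrite("pics/s3z.png",np.clip(cv2.resize(p[165:205,260:300,::-1],None,fx=14,fy=14,interpolation=cv2.INTER_CUBIC)*2.0,0,255).astype(np.uint8))
E
```

```text
[0.6411063  0.02770388 0.21064463] [-0.23540067  0.68368861 -0.99253996]
183 y [23 23 21 19 22 24 25 22 23] z [211 210 208 206 207 209 210 206 207]
184 y [23 24 20 22 23 21 22 22 25] z [207 207 204 205 206 203 203 203 205]
185 y [23 25 22 27 21 24 22 26 21] z [204 205 202 206 200 202 200 203 198]
186 y [21 23 22 24 18 24 24 23 22] z [199 200 199 200 194 199 199 197 196]
187 y [24 24 21 22 23 21 21 23 22] z [198 198 194 195 195 193 192 194 192]
188 y [22 22 22 24 21 21 21 22 21] z [193 193 192 193 190 189 189 190 188]
189 y [21 24 21 21 22 23 22 23 25] z [189 190 188 187 187 188 186 187 188]
190 y [26 24 23 24 22 20 24 22 25] z [190 187 185 186 184 181 185 182 185]
191 y [23 24 24 25 23 20 22 23 24] z [184 184 183 184 182 178 180 180 180]
192 y [17 24 21 20 23 23 22 20 22] z [174 180 177 175 178 177 176 173 175]
193 y [-22  24  24  23  24  24  24  22  23] z [135 177 176 175 175 175 174 172 172]
194 y [-18  23  22  21  22  24  26  21  21] z [135 172 171 170 170 171 173 168 167]
195 y [-15  23  24  24  25  25  28  26 763] z [134 169 170 169 169 169 171 168 856]
196 y [24 26 28 29 29 28 29 31 31] z [167 169 169 170 169 168 169 170 169]
197 y [32 32 31 30 34 33 33 32 35] z [170 170 169 167 171 169 168 168 170]
198 y [34 33 34 36 33 35 36 38 37] z [169 168 168 169 167 168 168 169 168]
199 y [39 37 37 39 41 38 41 40 41] z [170 168 168 168 171 167 169 168 168]
```

View pics/s3z.png

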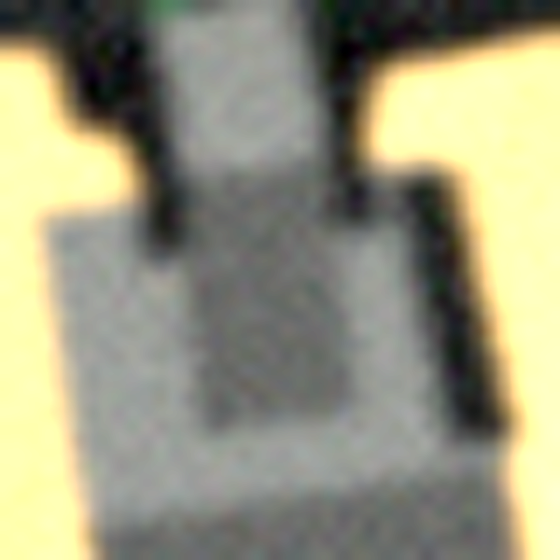

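Emit:
arm_command:
  commands:
    - {"translation": [0,0,0.2],"dr": [0,0,0],"jaw": 1}
    - {"translation": [0,0,0.2],"dr": [0,0,0],"jaw": 1}
    - {"translation": [0,0,0.2],"dr": [0,0,0],"jaw": 1}
    - {"translation": [0,0,0],"dr": [0,0,0],"jaw": 1}

```text
time_s: 10.27
position: [0.641, 0.0277, 0.1954]
tcp_rot: [[-0.211, 0.978, -0.003], [0.978, 0.211, 0.0], [0.001, -0.002, -1.0]]
force: [0.2, 0.3, -0.6]
opening: 0.297
```

Emit:
arm_command:
  commands:
    - {"translation": [0,0,0.15],"dr": [0,0,0],"jaw": 1}
    - {"translation": [0,0,0.15],"dr": [0,0,0],"jaw": 1}
    - {"translation": [0,0,0.1],"dr": [0,0,0],"jaw": 1}
    - {"translation": [0,0,0.08],"dr": [0,0,0],"jaw": 1}
    - {"translation": [0,0,0],"dr": [0,0,0],"jaw": 1}
    - {"translation": [0,0,0],"dr": [0,0,0],"jaw": 1}

```text
time_s: 10.77
position: [0.6418, 0.0276, 0.1847]
tcp_rot: [[-0.211, 0.978, -0.0], [0.978, 0.211, 0.0], [0.0, -0.0, -1.0]]
force: [-0.6, -0.0, -0.6]
opening: 0.299
```

Emit:
arm_command:
  commands:
    - {"translation": [0,0,0.08],"dr": [0,0,0],"jaw": 1}
    - {"translation": [0,0,0.06],"dr": [0,0,0],"jaw": 1}
    - {"translation": [0,0,0],"dr": [0,0,0],"jaw": 1}
    - {"translation": [0,0,0],"dr": [0,0,0],"jaw": 1}

```text
time_s: 11.1
position: [0.6422, 0.0276, 0.1829]
tcp_rot: [[-0.211, 0.978, 0.002], [0.978, 0.211, -0.0], [-0.001, 0.001, -1.0]]
force: [-1.7, -0.3, 6.1]
opening: 0.291
```

Emit:
arm_command:
  commands:
    - {"translation": [0,0,0.06],"dr": [0,0,0],"jaw": 1}
    - {"translation": [0,0,0],"dr": [0,0,0],"jaw": 1}
    - {"translation": [0,0,-0.04],"dr": [0,0,0],"jaw": 0}
    - {"translation": [0,0,0],"dr": [0,0,0],"jaw": 0}
    - {"translation": [0,0,0],"dr": [0,0,0],"jaw": 0}
    - {"translation": [0,0,0],"dr": [0,0,0],"jaw": 0}
    - {"translation": [0,0,0],"dr": [0,0,0],"jaw": 0}
    - {"translation": [0,0,0],"dr": [0,0,0],"jaw": 0}
    - {"translation": [0,0,-0.2],"dr": [0,0,0],"jaw": 0}
    - {"translation": [0,0,-0.7],"dr": [0,0,0],"jaw": 0}
    - {"translation": [0,0,-1],"dr": [0,0,0],"jaw": 0}
    - {"translation": [0,0,-1],"dr": [0,0,0],"jaw": 0}

```text
time_s: 12.1
position: [0.6412, 0.0277, 0.2535]
tcp_rot: [[-0.211, 0.978, -0.002], [0.978, 0.211, 0.0], [0.001, -0.002, -1.0]]
force: [-0.1, 0.3, -0.8]
opening: 0.953
```

```bash
python3 - <<'E'
from h import *
p,dd=capture("side");w=cloud("side",dd)
s=read_state();print(s["position"],s["force"],s["opening"])
m=(abs(w[...,0]-.64)<.05)&(abs(w[...,1]-.028)<.05)&(w[...,2]>.18)&(w[...,2]<.215)
t=w[m];print(m.sum(),np.percentile(t[:,2],[5,50,90,98]),t[:,:2].mean(0), cv2.minAreaRect((t[t[:,2]>.2][:,:2]*1000).astype(np.float32)))
cv2.imwrite("pics/s4z.png",np.clip(cv2.resize(p[120:250,220:360,::-1],None,fx=4.5,fy=4.5,interpolation=cv2.INTER_CUBIC)*1.6,0,255).astype(np.uint8))
E
```

```text
[0.64471227 0.0273969  0.26006519] [ 1.28586188 -0.34457234  4.19517711] 0.9642286385890024
187 [0.18383191 0.20361068 0.20586877 0.20656479] [0.64007293 0.03680092] ((641.238037109375, 29.680545806884766), (25.615951538085938, 49.68663024902344), 12.906858444213867)
```

View pics/s4z.png

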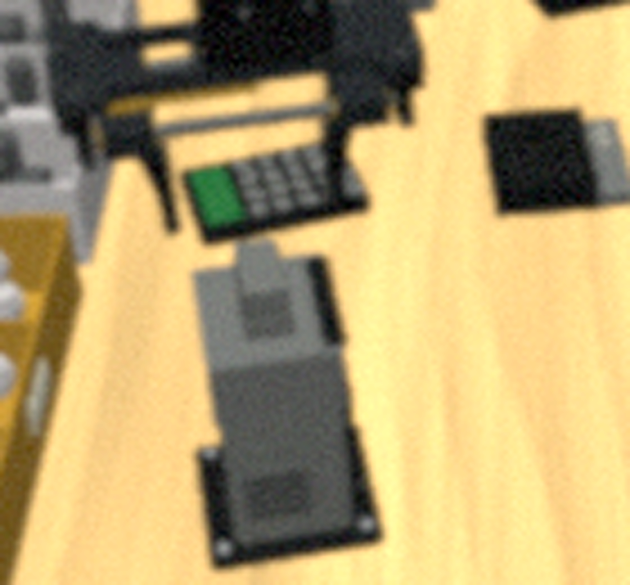

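```bash
python3 - <<'E'
from h import *
s=read_state();print(s["joint_positions"].round(1),s["tcp_rot"].round(3))
E
```

```text
[ -7.5  29.9  77.5   0.   72.  -19.6] [[-0.211  0.978  0.01 ]
 [ 0.978  0.211 -0.001]
 [-0.003  0.009 -1.   ]]
```

Emit:
arm_command:
  commands:
    - {"translation": [0.5,-0.4,0],"dr": [0,0,0],"jaw": 0}
    - {"translation": [1,-0.9,0],"dr": [0,0,0],"jaw": 0}
    - {"translation": [1,-0.9,0],"dr": [0,0,0],"jaw": 0}
    - {"translation": [1,-0.9,0],"dr": [0,0,0],"jaw": 0}
    - {"translation": [1,-0.9,0],"dr": [0,0,0],"jaw": 0}
    - {"translation": [1,-0.9,0],"dr": [0,0,0],"jaw": 0}
    - {"translation": [1,-0.9,0],"dr": [0,0,0],"jaw": 0}
    - {"translation": [1,-0.9,0],"dr": [0,0,0],"jaw": 0}
    - {"translation": [0.8,-0.7,0],"dr": [0,0,0],"jaw": 0}
    - {"translation": [0.4,-0.3,0],"dr": [0,0,0],"jaw": 0}
    - {"translation": [0,0,0],"dr": [0,0,-1],"jaw": 0}
    - {"translation": [0,0,0],"dr": [0,0,-1],"jaw": 0}

```text
time_s: 13.15
position: [0.4079, 0.2003, 0.2538]
tcp_rot: [[-0.415, 0.91, 0.002], [0.91, 0.415, 0.0], [-0.001, 0.002, -1.0]]
force: [0.7, 0.2, -0.1]
opening: 1.006
```

Emit:
arm_command:
  commands:
    - {"translation": [0,0,0],"dr": [0,0,-1],"jaw": 0}
    - {"translation": [0,0,0.4],"dr": [0,0,-1],"jaw": 0}
    - {"translation": [0,0,0.4],"dr": [0,0,-1],"jaw": 0}
    - {"translation": [0,0,0.5],"dr": [0,0,-1],"jaw": 0}
    - {"translation": [0,0,0.5],"dr": [0,0,-1],"jaw": 0}
    - {"translation": [0,0,0.5],"dr": [0,0,-1],"jaw": 0}
    - {"translation": [0,0,0.5],"dr": [0,0,-1],"jaw": 0}
    - {"translation": [0,0,0.5],"dr": [0,0,-1],"jaw": 0}
    - {"translation": [0,0,0.5],"dr": [0,0,-1],"jaw": 0}
    - {"translation": [0,0,0.5],"dr": [0,0,-1],"jaw": 0}
    - {"translation": [0,0,0],"dr": [0,0,-1],"jaw": 0}
    - {"translation": [0,0,0],"dr": [0,0,-1],"jaw": 0}

```text
time_s: 14.15
position: [0.4087, 0.1995, 0.1451]
tcp_rot: [[-0.994, -0.112, -0.0], [-0.112, 0.994, -0.0], [0.0, -0.0, -1.0]]
force: [0.5, -0.2, -0.1]
opening: 0.999
```

Emit:
arm_command:
  commands:
    - {"translation": [0,0,0],"dr": [0,0,-1],"jaw": 0}
    - {"translation": [0,0,0],"dr": [0,0,0],"jaw": 0}
    - {"translation": [0,0,0],"dr": [0,0,0],"jaw": 0}

```text
time_s: 14.4
position: [0.4089, 0.1997, 0.1459]
tcp_rot: [[-0.978, -0.208, 0.001], [-0.208, 0.978, 0.0], [-0.001, -0.0, -1.0]]
force: [-0.5, 0.5, 0.1]
opening: 1.002
```

Emit:
arm_command:
  commands:
    - {"translation": [-0.11,-0.07,0.3],"dr": [0,0,0],"jaw": 0}
    - {"translation": [0,0,0.6],"dr": [0,0,0],"jaw": 0}
    - {"translation": [0,0,0.8],"dr": [0,0,0],"jaw": 0}
    - {"translation": [0,0,0.8],"dr": [0,0,0],"jaw": 0}
    - {"translation": [0,0,0.8],"dr": [0,0,0],"jaw": 0}
    - {"translation": [0,0,0.6],"dr": [0,0,0],"jaw": 0.2}
    - {"translation": [0,0,0.1],"dr": [0,0,0],"jaw": 0.3}
    - {"translation": [0,0,0],"dr": [0,0,0],"jaw": 1}
    - {"translation": [0,0,0],"dr": [0,0,0],"jaw": 1}
    - {"translation": [0,0,0],"dr": [0,0,0],"jaw": 1}
    - {"translation": [0,0,0],"dr": [0,0,0],"jaw": 1}
    - {"translation": [0,0,0],"dr": [0,0,0],"jaw": 1}

```text
time_s: 15.4
position: [0.4112, 0.1987, 0.0464]
tcp_rot: [[-0.978, -0.211, 0.001], [-0.211, 0.978, 0.0], [-0.001, 0.0, -1.0]]
force: [1.0, -0.3, -1.7]
opening: 0.665
```

Emit:
arm_command:
  commands:
    - {"translation": [0,0,0],"dr": [0,0,0],"jaw": 1}
    - {"translation": [0,0,0],"dr": [0,0,0],"jaw": 1}
    - {"translation": [0,0,0],"dr": [0,0,0],"jaw": 1}

```text
time_s: 15.65
position: [0.4112, 0.1986, 0.0463]
tcp_rot: [[-0.978, -0.211, 0.001], [-0.211, 0.978, 0.0], [-0.001, -0.0, -1.0]]
force: [-1.0, -0.4, 3.6]
opening: 0.664
```

Emit:
arm_command:
  commands:
    - {"translation": [0,0,-0.2],"dr": [0,0,0],"jaw": 1}
    - {"translation": [0,0,-0.4],"dr": [0,0,0],"jaw": 1}
    - {"translation": [0,0,-0.2],"dr": [0,0,0],"jaw": 1}
    - {"translation": [0,0,0],"dr": [0,0,0],"jaw": 1}
    - {"translation": [0,0,0],"dr": [0,0,0],"jaw": 1}
    - {"translation": [0,0,0],"dr": [0,0,0],"jaw": 1}
    - {"translation": [0,0,0],"dr": [0,0,0],"jaw": 1}

```text
time_s: 16.23
position: [0.4106, 0.1986, 0.0655]
tcp_rot: [[-0.978, -0.211, -0.001], [-0.211, 0.978, -0.0], [0.001, 0.0, -1.0]]
force: [0.2, -0.6, -3.3]
opening: 0.662
```

Emit:
arm_command:
  commands:
    - {"translation": [0,0,0],"dr": [0,0,0],"jaw": 1}
    - {"translation": [0,0,0],"dr": [0,0,0],"jaw": 1}
    - {"translation": [0,0,0],"dr": [0,0,0],"jaw": 1}

```text
time_s: 16.48
position: [0.4107, 0.1986, 0.0656]
tcp_rot: [[-0.978, -0.211, -0.001], [-0.211, 0.978, -0.0], [0.001, 0.0, -1.0]]
force: [0.3, -0.1, -3.0]
opening: 0.662
```

Emit:
arm_command:
  commands:
    - {"translation": [0,0,0],"dr": [0,0,0],"jaw": 1}

```text
time_s: 16.57
position: [0.4108, 0.1986, 0.0657]
tcp_rot: [[-0.978, -0.211, -0.0], [-0.211, 0.978, -0.0], [0.0, 0.0, -1.0]]
force: [0.5, -0.7, -1.6]
opening: 0.662
```

Emit:
arm_command:
  commands:
    - {"translation": [0,0,0],"dr": [0,0,0],"jaw": 1}

```text
time_s: 16.65
position: [0.4108, 0.1986, 0.0657]
tcp_rot: [[-0.978, -0.211, -0.0], [-0.211, 0.978, -0.0], [0.0, 0.0, -1.0]]
force: [-0.1, -0.8, -2.3]
opening: 0.666
```

Emit:
arm_command:
  commands:
    - {"translation": [0,0,0.3],"dr": [0,0,0],"jaw": 1}
    - {"translation": [0,0,0.3],"dr": [0,0,0],"jaw": 1}
    - {"translation": [0,0,0.12],"dr": [0,0,0],"jaw": 1}
    - {"translation": [0,0,0.06],"dr": [0,0,0],"jaw": 1}
    - {"translation": [0,0,0],"dr": [0,0,0],"jaw": 1}
    - {"translation": [0,0,0],"dr": [0,0,0],"jaw": 1}

```text
time_s: 17.15
position: [0.4104, 0.1984, 0.0463]
tcp_rot: [[-0.978, -0.211, -0.001], [-0.211, 0.978, -0.0], [0.001, -0.0, -1.0]]
force: [-1.3, -0.4, 3.9]
opening: 0.666
```

Emit:
arm_command:
  commands:
    - {"translation": [0,0,0],"dr": [0,0,0],"jaw": 0}
    - {"translation": [0,0,0],"dr": [0,0,0],"jaw": 0}
    - {"translation": [0,0,0],"dr": [0,0,0],"jaw": 0}
    - {"translation": [0,0,0],"dr": [0,0,0],"jaw": 0}
    - {"translation": [0,0,0],"dr": [0,0,0],"jaw": 0}
    - {"translation": [0,0,-0.3],"dr": [0,0,0],"jaw": 0}
    - {"translation": [0,0,-0.8],"dr": [0,0,0],"jaw": 0}
    - {"translation": [0,0,-1],"dr": [0,0,0],"jaw": 0}
    - {"translation": [0,0,-1],"dr": [0,0,0],"jaw": 0}
    - {"translation": [0,0,-0.9],"dr": [0,0,0],"jaw": 0}
    - {"translation": [0,0,0],"dr": [0,0,0],"jaw": 0}

```text
time_s: 18.07
position: [0.4133, 0.1993, 0.1503]
tcp_rot: [[-0.977, -0.211, 0.008], [-0.211, 0.977, 0.002], [-0.009, -0.0, -1.0]]
force: [0.5, 0.3, -0.8]
opening: 0.997
```

Emit:
arm_command:
  commands:
    - {"translation": [-0.2,0.5,0],"dr": [0,0,0],"jaw": 0}
    - {"translation": [-0.3,0.9,0],"dr": [0,0,0],"jaw": 0}
    - {"translation": [-0.4,1,0],"dr": [0,0,0],"jaw": 0}
    - {"translation": [-0.4,1,0],"dr": [0,0,0],"jaw": 0}
    - {"translation": [-0.3,1,0],"dr": [0,0,0],"jaw": 0}
    - {"translation": [-0.3,0.9,0],"dr": [0,0,0],"jaw": 0}
    - {"translation": [-0.1,0.4,0],"dr": [0,0,0],"jaw": 0}
    - {"translation": [0,0,0],"dr": [0,0,0],"jaw": 0}
    - {"translation": [0,0,0],"dr": [0,0,0],"jaw": 0}
    - {"translation": [0,0,0],"dr": [0,0,0],"jaw": 0}

```text
time_s: 18.9
position: [0.4289, 0.3471, 0.1459]
tcp_rot: [[-0.978, -0.21, -0.002], [-0.21, 0.978, -0.001], [0.002, -0.001, -1.0]]
force: [-0.4, -0.1, -0.9]
opening: 0.996
```

```bash
python3 - <<'E'
from h import *
p,d=capture("side");w=cloud("side",d)
reg=(w[...,2]>0.03)&(w[...,2]<.105)&(w[...,1]>.1)&(w[...,1]<.42)&(w[...,0]>.3)&(w[...,0]<.7)
k,l,st,ce=cv2.connectedComponentsWithStats(reg.astype(np.uint8))
for i in range(1,k):
    if st[i,4]>100:
        q=w[l==i];t=q[q[:,2]>.089];
        if len(t)>30:print(st[i],cv2.minAreaRect((t[:,:2]*1000).astype(np.float32)),np.median(t[:,2]))
print(read_state()["position"])
cv2.imwrite("pics/s5.png",np.clip(cv2.resize(p[150:400,200:500,::-1],None,fx=2,fy=2)*1.3,0,255).astype(np.uint8))
E
```

```text
[351 302  26  38 497] ((446.54736328125, 354.3789978027344), (28.528459548950195, 59.716094970703125), 19.4272518157959) 0.09250825854181366
[281 305  28  39 883] ((584.8751831054688, 357.3706359863281), (58.61634826660156, 59.40353775024414), 2.3472514152526855) 0.09266181676258967
[0.42912022 0.34695345 0.14601147]
```

View pics/s5.png

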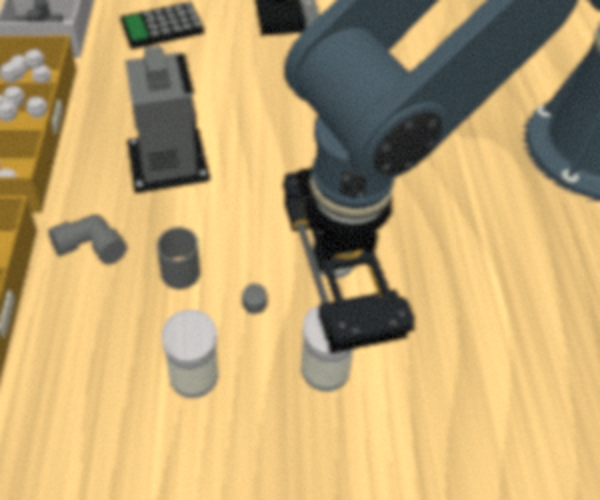

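The gripper hovers over the second tin. Pixel checks show nothing else has moved. Next I grip it.

Emit:
arm_command:
  commands:
    - {"translation": [-0.12,0.08,0.3],"dr": [0,0,0],"jaw": 0}
    - {"translation": [0,0,0.6],"dr": [0,0,0],"jaw": 0}
    - {"translation": [0,0,0.8],"dr": [0,0,0],"jaw": 0}
    - {"translation": [0,0,0.8],"dr": [0,0,0],"jaw": 0}
    - {"translation": [0,0,0.8],"dr": [0,0,0],"jaw": 0}
    - {"translation": [0,0,0.6],"dr": [0,0,0],"jaw": 0.2}
    - {"translation": [0,0,0.1],"dr": [0,0,0],"jaw": 0.3}
    - {"translation": [0,0,0],"dr": [0,0,0],"jaw": 1}
    - {"translation": [0,0,0],"dr": [0,0,0],"jaw": 1}
    - {"translation": [0,0,0],"dr": [0,0,0],"jaw": 1}
    - {"translation": [0,0,0],"dr": [0,0,0],"jaw": 1}
    - {"translation": [0,0,0],"dr": [0,0,0],"jaw": 1}

```text
time_s: 19.95
position: [0.4329, 0.3508, 0.0472]
tcp_rot: [[-0.977, -0.211, 0.002], [-0.211, 0.977, 0.0], [-0.002, -0.0, -1.0]]
force: [0.4, -3.0, 0.3]
opening: 0.666
```

Emit:
arm_command:
  commands:
    - {"translation": [0,0,0],"dr": [0,0,0],"jaw": 1}
    - {"translation": [0,0,0],"dr": [0,0,0],"jaw": 1}
    - {"translation": [0,0,0],"dr": [0,0,0],"jaw": 1}

```text
time_s: 20.2
position: [0.4329, 0.3509, 0.0471]
tcp_rot: [[-0.977, -0.211, 0.002], [-0.211, 0.977, -0.0], [-0.001, -0.0, -1.0]]
force: [1.1, -4.6, 4.8]
opening: 0.669
```

Emit:
arm_command:
  commands:
    - {"translation": [0,0,-0.2],"dr": [0,0,0],"jaw": 1}
    - {"translation": [0,0,-0.4],"dr": [0,0,0],"jaw": 1}
    - {"translation": [0,0,-0.2],"dr": [0,0,0],"jaw": 1}
    - {"translation": [0,0,0],"dr": [0,0,0],"jaw": 1}
    - {"translation": [0,0,0],"dr": [0,0,0],"jaw": 1}
    - {"translation": [0,0,0],"dr": [0,0,0],"jaw": 1}
    - {"translation": [0,0,0],"dr": [0,0,0],"jaw": 1}

```text
time_s: 20.78
position: [0.4318, 0.351, 0.0659]
tcp_rot: [[-0.978, -0.211, -0.001], [-0.211, 0.978, -0.0], [0.001, -0.0, -1.0]]
force: [-0.0, 0.5, -5.9]
opening: 0.671
```

Emit:
arm_command:
  commands:
    - {"translation": [0,0,0],"dr": [0,0,0],"jaw": 1}
    - {"translation": [0,0,0],"dr": [0,0,0],"jaw": 1}

```text
time_s: 20.95
position: [0.432, 0.3509, 0.066]
tcp_rot: [[-0.978, -0.211, -0.001], [-0.211, 0.978, -0.0], [0.001, -0.0, -1.0]]
force: [-0.0, 0.9, -5.9]
opening: 0.668
```

Emit:
arm_command:
  commands:
    - {"translation": [0,0,0],"dr": [0,0,0],"jaw": 1}

```text
time_s: 21.03
position: [0.4322, 0.351, 0.0661]
tcp_rot: [[-0.978, -0.211, -0.0], [-0.211, 0.978, -0.0], [0.0, -0.0, -1.0]]
force: [0.2, -0.6, -5.8]
opening: 0.673
```

This one reads about 5.9 N, against 2.6 N for the first, so it is very likely the full tin. I was asked to heft all three, so I'll set it down and check the third.

Emit:
arm_command:
  commands:
    - {"translation": [0,0,0.3],"dr": [0,0,0],"jaw": 1}
    - {"translation": [0,0,0.3],"dr": [0,0,0],"jaw": 1}
    - {"translation": [0,0,0.12],"dr": [0,0,0],"jaw": 1}
    - {"translation": [0,0,0.06],"dr": [0,0,0],"jaw": 1}
    - {"translation": [0,0,0],"dr": [0,0,0],"jaw": 1}
    - {"translation": [0,0,0],"dr": [0,0,0],"jaw": 1}

```text
time_s: 21.53
position: [0.4318, 0.3504, 0.047]
tcp_rot: [[-0.978, -0.211, -0.001], [-0.211, 0.978, -0.001], [0.001, -0.001, -1.0]]
force: [-1.5, -3.2, 0.8]
opening: 0.669
```

Emit:
arm_command:
  commands:
    - {"translation": [0,0,0.02],"dr": [0,0,0],"jaw": 1}
    - {"translation": [0,0,0],"dr": [0,0,0],"jaw": 1}
    - {"translation": [0,0,0],"dr": [0,0,0],"jaw": 0}
    - {"translation": [0,0,0],"dr": [0,0,0],"jaw": 0}
    - {"translation": [0,0,0],"dr": [0,0,0],"jaw": 0}
    - {"translation": [0,0,0],"dr": [0,0,0],"jaw": 0}
    - {"translation": [0,0,0],"dr": [0,0,0],"jaw": 0}
    - {"translation": [0,0,-0.3],"dr": [0,0,0],"jaw": 0}
    - {"translation": [0,0,-0.8],"dr": [0,0,0],"jaw": 0}
    - {"translation": [0,0,-1],"dr": [0,0,0],"jaw": 0}
    - {"translation": [0,0,-1],"dr": [0,0,0],"jaw": 0}
    - {"translation": [0,0,-0.9],"dr": [0,0,0],"jaw": 0}

```text
time_s: 22.53
position: [0.4324, 0.3512, 0.148]
tcp_rot: [[-0.978, -0.211, 0.001], [-0.211, 0.978, 0.001], [-0.001, 0.0, -1.0]]
force: [0.5, 0.6, -0.3]
opening: 0.997
```

Emit:
arm_command:
  commands:
    - {"translation": [-0.5,-0.1,0],"dr": [0,0,0],"jaw": 0}
    - {"translation": [-1,-0.2,0],"dr": [0,0,0],"jaw": 0}
    - {"translation": [-1,-0.2,0],"dr": [0,0,0],"jaw": 0}
    - {"translation": [-1,-0.2,0],"dr": [0,0,0],"jaw": 0}
    - {"translation": [-1,-0.2,0],"dr": [0,0,0],"jaw": 0}
    - {"translation": [-1,-0.1,0],"dr": [0,0,0],"jaw": 0}
    - {"translation": [-0.5,-0.04,0],"dr": [0,0,0],"jaw": 0}
    - {"translation": [0,0,0],"dr": [0,0,0],"jaw": 0}
    - {"translation": [0,0,0],"dr": [0,0,0],"jaw": 0}
    - {"translation": [0,0,0],"dr": [0,0,0],"jaw": 0}

```text
time_s: 23.37
position: [0.5827, 0.3571, 0.1461]
tcp_rot: [[-0.977, -0.211, -0.002], [-0.211, 0.977, -0.001], [0.002, -0.0, -1.0]]
force: [-0.1, -0.1, 0.1]
opening: 0.998
```

Emit:
arm_command:
  commands:
    - {"translation": [-0.1,0.02,0.3],"dr": [0,0,0],"jaw": 0}
    - {"translation": [0,0,0.6],"dr": [0,0,0],"jaw": 0}
    - {"translation": [0,0,0.8],"dr": [0,0,0],"jaw": 0}
    - {"translation": [0,0,0.8],"dr": [0,0,0],"jaw": 0}
    - {"translation": [0,0,0.8],"dr": [0,0,0],"jaw": 0}
    - {"translation": [0,0,0.6],"dr": [0,0,0],"jaw": 0.2}
    - {"translation": [0,0,0.1],"dr": [0,0,0],"jaw": 0.3}
    - {"translation": [0,0,0],"dr": [0,0,0],"jaw": 1}
    - {"translation": [0,0,0],"dr": [0,0,0],"jaw": 1}
    - {"translation": [0,0,0],"dr": [0,0,0],"jaw": 1}
    - {"translation": [0,0,0],"dr": [0,0,0],"jaw": 1}
    - {"translation": [0,0,0],"dr": [0,0,0],"jaw": 1}

```text
time_s: 24.37
position: [0.5875, 0.3584, 0.0476]
tcp_rot: [[-0.978, -0.211, 0.002], [-0.211, 0.978, 0.001], [-0.002, 0.0, -1.0]]
force: [-0.1, 0.1, 2.3]
opening: 0.674
```

Emit:
arm_command:
  commands:
    - {"translation": [0,0,0],"dr": [0,0,0],"jaw": 1}
    - {"translation": [0,0,0],"dr": [0,0,0],"jaw": 1}
    - {"translation": [0,0,0],"dr": [0,0,0],"jaw": 1}

```text
time_s: 24.62
position: [0.5875, 0.3583, 0.0475]
tcp_rot: [[-0.978, -0.211, 0.002], [-0.211, 0.978, 0.001], [-0.002, 0.0, -1.0]]
force: [0.2, -1.5, 5.4]
opening: 0.67
```

Emit:
arm_command:
  commands:
    - {"translation": [0,0,-0.2],"dr": [0,0,0],"jaw": 1}
    - {"translation": [0,0,-0.4],"dr": [0,0,0],"jaw": 1}
    - {"translation": [0,0,-0.2],"dr": [0,0,0],"jaw": 1}
    - {"translation": [0,0,0],"dr": [0,0,0],"jaw": 1}
    - {"translation": [0,0,0],"dr": [0,0,0],"jaw": 1}
    - {"translation": [0,0,0],"dr": [0,0,0],"jaw": 1}
    - {"translation": [0,0,0],"dr": [0,0,0],"jaw": 1}

```text
time_s: 25.2
position: [0.5862, 0.3581, 0.0657]
tcp_rot: [[-0.978, -0.211, -0.001], [-0.211, 0.978, -0.0], [0.001, -0.0, -1.0]]
force: [0.4, 0.5, -3.2]
opening: 0.674
```

Emit:
arm_command:
  commands:
    - {"translation": [0,0,0],"dr": [0,0,0],"jaw": 1}
    - {"translation": [0,0,0],"dr": [0,0,0],"jaw": 1}

```text
time_s: 25.37
position: [0.5864, 0.3581, 0.0659]
tcp_rot: [[-0.978, -0.211, -0.001], [-0.211, 0.978, -0.0], [0.001, -0.0, -1.0]]
force: [0.1, 0.7, -4.3]
opening: 0.668
```

Emit:
arm_command:
  commands:
    - {"translation": [0,0,0],"dr": [0,0,0],"jaw": 1}

```text
time_s: 25.45
position: [0.5865, 0.3582, 0.066]
tcp_rot: [[-0.978, -0.211, -0.0], [-0.211, 0.978, -0.0], [0.0, -0.0, -1.0]]
force: [-0.2, -0.6, -2.7]
opening: 0.671
```

The third tin reads about 3.4 N, so it is light and the second is the full one. I'll set this down and go back for it.

Emit:
arm_command:
  commands:
    - {"translation": [0,0,0.3],"dr": [0,0,0],"jaw": 1}
    - {"translation": [0,0,0.3],"dr": [0,0,0],"jaw": 1}
    - {"translation": [0,0,0.12],"dr": [0,0,0],"jaw": 1}
    - {"translation": [0,0,0.06],"dr": [0,0,0],"jaw": 1}
    - {"translation": [0,0,0],"dr": [0,0,0],"jaw": 1}
    - {"translation": [0,0,0],"dr": [0,0,0],"jaw": 1}

```text
time_s: 25.95
position: [0.5863, 0.3576, 0.0474]
tcp_rot: [[-0.978, -0.211, -0.001], [-0.211, 0.978, -0.001], [0.001, -0.001, -1.0]]
force: [-2.2, -2.2, 5.0]
opening: 0.669
```

Emit:
arm_command:
  commands:
    - {"translation": [0,0,0],"dr": [0,0,0],"jaw": 0}
    - {"translation": [0,0,0],"dr": [0,0,0],"jaw": 0}
    - {"translation": [0,0,0],"dr": [0,0,0],"jaw": 0}
    - {"translation": [0,0,0],"dr": [0,0,0],"jaw": 0}
    - {"translation": [0,0,0],"dr": [0,0,0],"jaw": 0}
    - {"translation": [0,0,-0.3],"dr": [0,0,0],"jaw": 0}
    - {"translation": [0,0,-0.8],"dr": [0,0,0],"jaw": 0}
    - {"translation": [0,0,-1],"dr": [0,0,0],"jaw": 0}
    - {"translation": [0,0,-1],"dr": [0,0,0],"jaw": 0}
    - {"translation": [0,0,-0.9],"dr": [0,0,0],"jaw": 0}

```text
time_s: 26.78
position: [0.587, 0.3584, 0.1486]
tcp_rot: [[-0.978, -0.211, 0.001], [-0.211, 0.978, 0.0], [-0.001, 0.0, -1.0]]
force: [0.5, 0.4, 0.6]
opening: 1.004
```

Emit:
arm_command:
  commands:
    - {"translation": [0.5,0.1,0],"dr": [0,0,0],"jaw": 0}
    - {"translation": [1,0.2,0],"dr": [0,0,0],"jaw": 0}
    - {"translation": [1,0.2,0],"dr": [0,0,0],"jaw": 0}
    - {"translation": [1,0.2,0],"dr": [0,0,0],"jaw": 0}
    - {"translation": [1,0.2,0],"dr": [0,0,0],"jaw": 0}
    - {"translation": [1,0.1,0],"dr": [0,0,0],"jaw": 0}
    - {"translation": [0.6,0.04,0],"dr": [0,0,0],"jaw": 0}
    - {"translation": [0,0,0],"dr": [0,0,0],"jaw": 0}
    - {"translation": [0,0,0],"dr": [0,0,0],"jaw": 0}
    - {"translation": [0,0,0],"dr": [0,0,0],"jaw": 0}

```text
time_s: 27.62
position: [0.4341, 0.3522, 0.1475]
tcp_rot: [[-0.978, -0.21, 0.003], [-0.21, 0.978, 0.001], [-0.003, 0.001, -1.0]]
force: [-0.1, -0.5, 0.2]
opening: 1.0
```

Emit:
arm_command:
  commands:
    - {"translation": [0.05,-0.02,0.3],"dr": [0,0,0],"jaw": 0}
    - {"translation": [0,0,0.6],"dr": [0,0,0],"jaw": 0}
    - {"translation": [0,0,0.8],"dr": [0,0,0],"jaw": 0}
    - {"translation": [0,0,0.8],"dr": [0,0,0],"jaw": 0}
    - {"translation": [0,0,0.8],"dr": [0,0,0],"jaw": 0}
    - {"translation": [0,0,0.65],"dr": [0,0,0],"jaw": 0.2}
    - {"translation": [0,0,0.1],"dr": [0,0,0],"jaw": 0.3}
    - {"translation": [0,0,0],"dr": [0,0,0],"jaw": 1}
    - {"translation": [0,0,0],"dr": [0,0,0],"jaw": 1}
    - {"translation": [0,0,0],"dr": [0,0,0],"jaw": 1}
    - {"translation": [0,0,0],"dr": [0,0,0],"jaw": 1}
    - {"translation": [0,0,0],"dr": [0,0,0],"jaw": 1}

```text
time_s: 28.62
position: [0.4319, 0.3507, 0.0464]
tcp_rot: [[-0.977, -0.211, 0.002], [-0.211, 0.977, 0.0], [-0.002, -0.0, -1.0]]
force: [1.2, -2.3, -0.4]
opening: 0.667
```

Emit:
arm_command:
  commands:
    - {"translation": [0,0,0],"dr": [0,0,0],"jaw": 1}
    - {"translation": [0,0,0],"dr": [0,0,0],"jaw": 1}
    - {"translation": [0,0,0],"dr": [0,0,0],"jaw": 1}

```text
time_s: 28.87
position: [0.4319, 0.3507, 0.0463]
tcp_rot: [[-0.977, -0.211, 0.002], [-0.211, 0.977, 0.0], [-0.002, -0.0, -1.0]]
force: [2.3, -3.9, 4.5]
opening: 0.663
```

Emit:
arm_command:
  commands:
    - {"translation": [0,0,-0.2],"dr": [0,0,0],"jaw": 1}
    - {"translation": [0,0,-0.4],"dr": [0,0,0],"jaw": 1}
    - {"translation": [0,0,-0.7],"dr": [0,0,0],"jaw": 1}
    - {"translation": [0,0,-0.8],"dr": [0,0,0],"jaw": 1}
    - {"translation": [0,0,-0.8],"dr": [0,0,0],"jaw": 1}
    - {"translation": [0,0,-0.8],"dr": [0,0,0],"jaw": 1}
    - {"translation": [0,0,-0.8],"dr": [0,0,0],"jaw": 1}
    - {"translation": [0,0,-0.7],"dr": [0,0,0],"jaw": 1}
    - {"translation": [0,0,-0.4],"dr": [0,0,0],"jaw": 1}
    - {"translation": [0,0,-0.2],"dr": [0,0,0],"jaw": 1}
    - {"translation": [0,0,0],"dr": [0,0,0],"jaw": 1}
    - {"translation": [0,0,0],"dr": [0,0,0],"jaw": 1}

```text
time_s: 29.87
position: [0.4301, 0.3505, 0.1898]
tcp_rot: [[-0.978, -0.211, -0.002], [-0.211, 0.978, -0.001], [0.002, -0.0, -1.0]]
force: [-0.7, 0.3, -6.5]
opening: 0.665
```

Emit:
arm_command:
  commands:
    - {"translation": [0,-0.3,0],"dr": [0,0,0],"jaw": 1}
    - {"translation": [0,-0.6,0],"dr": [0,0,0],"jaw": 1}
    - {"translation": [0,-0.8,0],"dr": [0,0,0],"jaw": 1}
    - {"translation": [0,-0.9,0],"dr": [0,0,0],"jaw": 1}
    - {"translation": [0,-0.9,0],"dr": [0,0,0],"jaw": 1}
    - {"translation": [0,-0.9,0],"dr": [0,0,0],"jaw": 1}
    - {"translation": [0,-0.9,0],"dr": [0,0,0],"jaw": 1}
    - {"translation": [0,-0.9,0],"dr": [0,0,0],"jaw": 1}
    - {"translation": [0,-0.9,0],"dr": [0,0,0],"jaw": 1}
    - {"translation": [0,-0.9,0],"dr": [0,0,0],"jaw": 1}
    - {"translation": [0,-0.9,0],"dr": [0,0,0],"jaw": 1}
    - {"translation": [0,-0.9,0],"dr": [0,0,0],"jaw": 1}

```text
time_s: 30.87
position: [0.4818, 0.1096, 0.1894]
tcp_rot: [[-0.978, -0.21, -0.003], [-0.21, 0.978, -0.0], [0.003, 0.0, -1.0]]
force: [0.9, 0.3, -6.5]
opening: 0.662
```

Emit:
arm_command:
  commands:
    - {"translation": [0.1,-0.9,0],"dr": [0,0,0],"jaw": 1}
    - {"translation": [0,-0.9,0],"dr": [0,0,0],"jaw": 1}
    - {"translation": [0,-0.9,0],"dr": [0,0,0],"jaw": 1}
    - {"translation": [0,-0.6,0],"dr": [0,0,0],"jaw": 1}
    - {"translation": [0,-0.4,0],"dr": [0,0,0],"jaw": 1}
    - {"translation": [0,-0.2,0],"dr": [0,0,0],"jaw": 1}
    - {"translation": [0,0,0],"dr": [0,0,0],"jaw": 1}
    - {"translation": [0,0,0],"dr": [0,0,0],"jaw": 1}
    - {"translation": [0,0,0],"dr": [0,0,0],"jaw": 1}

```text
time_s: 31.62
position: [0.5, 0.0163, 0.1903]
tcp_rot: [[-0.977, -0.211, -0.001], [-0.211, 0.977, 0.001], [0.001, 0.001, -1.0]]
force: [0.5, 0.4, -4.9]
opening: 0.66
```

Emit:
arm_command:
  commands:
    - {"translation": [0,-0.4,0.2],"dr": [0,0,0],"jaw": 1}
    - {"translation": [0,-0.33,0.5],"dr": [0,0,0],"jaw": 1}
    - {"translation": [0,0,0.6],"dr": [0,0,0],"jaw": 1}
    - {"translation": [0,0,0.6],"dr": [0,0,0],"jaw": 1}
    - {"translation": [0,0,0.6],"dr": [0,0,0],"jaw": 1}
    - {"translation": [0,0,0.6],"dr": [0,0,0],"jaw": 1}
    - {"translation": [0,0,0.5],"dr": [0,0,0],"jaw": 1}
    - {"translation": [0,0,0.3],"dr": [0,0,0],"jaw": 1}
    - {"translation": [0,0,0.1],"dr": [0,0,0],"jaw": 1}
    - {"translation": [0,0,0],"dr": [0,0,0],"jaw": 1}
    - {"translation": [0,0,0],"dr": [0,0,0],"jaw": 1}
    - {"translation": [0,0,0],"dr": [0,0,0],"jaw": 1}

```text
time_s: 32.62
position: [0.5053, -0.0025, 0.0913]
tcp_rot: [[-0.978, -0.211, 0.002], [-0.211, 0.978, -0.0], [-0.002, -0.001, -1.0]]
force: [0.3, -0.4, -5.4]
opening: 0.667
```

```bash
python3 - <<'E'
from h import *
s=read_state();print(s["position"],s["force"],s["qvel"].round(2))
p,d=capture("side");w=cloud("side",d)
q=w[150:330,250:420]
reg=(w[...,2]>0.012)&(w[...,2]<.25)&(w[...,1]>-.4)&(w[...,1]<.42)&(w[...,0]>.3)&(w[...,0]<.78)
k,l,st,ce=cv2.connectedComponentsWithStats(reg.astype(np.uint8))
for i in range(1,k):
    if st[i,4]>100:
        t=w[l==i];zt=np.percentile(t[:,2],95);t=t[t[:,2]>zt-.006]
        r=cv2.minAreaRect((t[:,:2]*1000).astype(np.float32));print(st[i],round(zt,3),np.round(r[0],1),np.round(r[1],1))
cv2.imwrite("pics/s6.png",np.clip(cv2.resize(p[90:370,200:480,::-1],None,fx=2.1,fy=2.1)*1.3,0,255).astype(np.uint8))
E
```

```text
[ 0.50528771 -0.00253516  0.09125419] [ 0.30582751 -0.43663423 -5.38960566] [ 0.01 -0.32  0.22 -0.1   0.03  0.04]
[ 311  144   51   76 1778] 0.225 [512.9  10.8] [38.3 84.1]
[260 151  43  21 549] 0.019 [ 675.8 -286.4] [133.4  85.8]
[ 263  173   38   70 1934] 0.204 [641.2  29.4] [25.7 48.1]
[369 182  23  17 230] 0.02 [ 342.1 -134.7] [70.9 73.2]
[366 201  25  48 260] 0.026 [372.7 -26.2] [ 21.7 100.9]
[356 249  26  38 801] 0.094 [409.5 199.2] [60.6 58. ]
[226 257  38  25 562] 0.041 [732.6 187.1] [37.  92.3]
[279 263  22  30 492] 0.063 [608.8 217.9] [50.5 53.6]
[321 292  13  13 139] 0.024 [513.5 262.8] [30. 30.]
[282 305  28  43 974] 0.094 [583.6 357.7] [58.7 59.7]
```

View pics/s6.png

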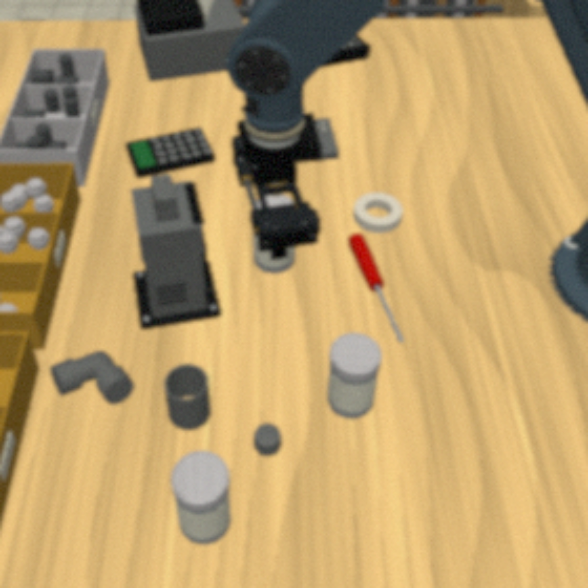

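Emit:
arm_command:
  commands:
    - {"translation": [0.05,0,0.08],"dr": [0,0,0],"jaw": 1}
    - {"translation": [0,0,0],"dr": [0,0,0],"jaw": 1}
    - {"translation": [0,0,0],"dr": [0,0,0],"jaw": 1}
    - {"translation": [0,0,0],"dr": [0,0,0],"jaw": 1}
    - {"translation": [0,0,0],"dr": [0,0,0],"jaw": 1}
    - {"translation": [0,0,0],"dr": [0,0,0],"jaw": 1}

```text
time_s: 33.17
position: [0.5034, -0.0027, 0.0886]
tcp_rot: [[-0.978, -0.211, 0.0], [-0.211, 0.978, -0.0], [-0.0, -0.0, -1.0]]
force: [-0.3, 0.2, -5.5]
opening: 0.667
```

```bash
python3 - <<'E'
from h import *
s=read_state();print(s["position"],s["force"],s["qvel"].round(2))
p,d=capture("side");w=cloud("side",d)
m=(abs(w[...,0]-.5035)<.05)&(abs(w[...,1])<.045)&(w[...,2]<.07)&(w[...,2]>.02)
t=w[m];print(m.sum(),t.min(0),t.max(0))
# lower rim circle fit, near face
A=np.c_[2*t[:,:2],np.ones(len(t))];c=np.linalg.lstsq(A,(t[:,:2]**2).sum(1),rcond=None)[0];print(c[:2],np.sqrt(c[2]+c[:2]@c[:2]))
p,d=capture("top");w=cloud("top",d)
m=(abs(w[...,0]-.641)<.06)&(abs(w[...,1]-.025)<.06)&(w[...,2]>.19)&(w[...,2]<.215);print("pack top z",np.median(w[m][:,2]),m.sum(),w[m][:,:2].mean(0))
cv2.imwrite("pics/t7.png",np.clip(cv2.resize(p[100:310,140:480,::-1],None,fx=2.2,fy=2.2)*1.4,0,255).astype(np.uint8))
E
```

```text
[ 0.5034108  -0.0027133   0.08860951] [-0.27824017  0.23216241 -5.53558893] [ 0.12 -0.03 -0.   -0.05  0.01 -0.01]
130 [ 0.47235266 -0.00217703  0.03925544] [0.52777986 0.02729079 0.0697111 ]
[ 0.50120956 -0.00241874] 0.028005290282783764
pack top z 0.20432528541102202 297 [0.6408498  0.02563414]
```

View pics/t7.png

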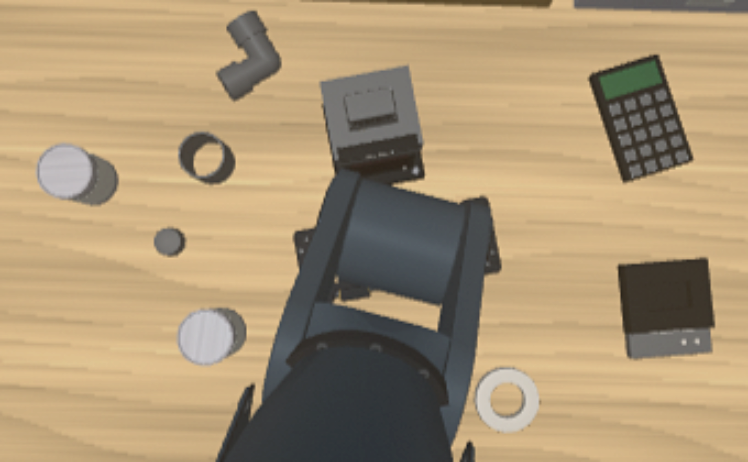

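The top view shows the pack seated in the well (about 371,107), the two light tins upright, and the bystanders where they were. The held tin is still, so I'm handing in.

```bash
python3 -c "
from rig import *
print(hand_in())"
```

```text
the job is handed in; nothing more can be done
None
```

The battery pack is home in the scanner's well and released, and the arm finished holding the heaviest tin in front of the window. I handed in at about 33 s.

- **Pack:** It met the well floor at the expected height, with about 6 N of contact. The cameras put its top at 0.204–0.206 m, against 0.206 m for fully home.
- **Tins:** I hefted all three. The wrist force was about 2.6 N, 5.9 N and 3.4 N, so the second tin is the full one. The other two were put back upright within about 3 mm of where they started.
- **Final hold:** The arm was still and the tin upright. By the camera its axis is at (0.501, -0.002) m, about 10 cm straight in front of the window. From the arm's position, its middle is about 90 mm above the counter.
- **Everything else:** In the last pictures, nothing else had visibly moved.

**Disagreement:** the two cameras differ by about 3 mm in y. The side camera matched the arm better, so I used it there. With the pack held over the well, a first reading of the picture edges put it about 7.6 mm off in y. Depth put it about 3 mm off the other way. I trusted the depth reading and moved 2.5 mm, and the pack then went in with no side force.

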